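Spring-clamp a batten at the jig's notch

ROBOT

A 6-joint arm with a two-finger parallel gripper is mounted at the origin on the work surface. World frame = base frame: x ahead of the robot, y to its left, z up, the work surface at z = 0. Lengths are in mm, angles in degrees, forces in N, time in s.
With the tool pointing down it reaches from about 350 to 850 mm from the base axis. Payload 8.1 kg.
Tool frame: the origin (TCP) lies midway between the tips of the shut fingers; the grasp point (between the pads) lies 19 mm behind it (r.tcp_to_grasp is the distance from the TCP to the grasp point, in mm); z points along the fingers, y is the direction in which the jaws open and shut (so a half turn about z gives the same grasp; the last joint's range is limited). The gripper opens to 85 mm and grips with 20 to 120 N. Pads are 22 mm wide; open, the fingers measure 114 mm over their backs; the gripper's body (76 mm by 85 mm) begins 54 mm behind the grasp point. The pads swing forward as they close: fully open they stand 13 mm farther back than shut.
Start: joints at [61.398, 7.471, 85.268, -0, 87.261, -4.893], TCP at [241.234, 549.373, 206.992] pointing down, gripper open.
Joint ranges: [-169.43, 169.43], [-51.17, 129.36], [1.28, 143.12], [-76.62, 256.62], [0, 156.53], [-152.29, 152.29]. Speed limits (degrees/s): [136.94, 136.94, 159.86, 180, 180, 180].

INTERFACE

Orientations are given as [roll, pitch, yaw] about the fixed x, y, z axes, in that order (R = Rz(yaw) Ry(pitch) Rx(roll)).
In Python, from bench import r gives the robot as it stands.
- The arm moves only by the tool jog_arm, never from a script. Its argument "targets" is a list of rows, each a list of 7 numbers: the shift along the tool's x, y, z in m, then the turn, a rotation vector about the tool's x, y, z in rad, then the closure, from 0 (fully open) to 1 (shut). In form: [[dx, dy, dz, wx, wy, wz, claw], ...]. A call has 1 to 5 rows; each row is the pose to reach, as a shift and turn from the pose commanded when the call began, along the tool's axes at that moment; what a row does not reach only later rows make up. A row lasts 1/12 s, in which the tool goes at most 41.7 mm and 7.16 degrees, less where a joint would pass 70% of its speed; a pose out of reach is approached as far as the arm can. A call with a gripper value outside its range is refused whole. The fingers move at their own pace and stop on an object; "newtons" is the grip in N (left out, the last holds). Time passes only in rows, so rows that repeat a pose let the fingers close. It gives the time, the measured TCP pose, the force and the opening at its end, in the units of the state.
- r.sense(): the state, without advancing time (a new reading comes with each control period).
- r.snapshot(name): name is "side" or "top" or "wrist"; returns a dict with "pixels" (384x512x3 uint8, red, green, blue), "fx", "fy", "cx", "cy" (pixels), "origin" and "attitude" of the camera in the world. Camera axes: x right, y down, z forward; pixel columns grow to the right and rows downward; lengths in mm; the calibration is good to about 2 mm. A picture is of the moment at which its call begins. There is no depth.
- r.hand_in(): hands the job in, once; it reports no verdict.
The state is a dict: "time": time; "joint_pos": joint angles; "qd": joint speeds; "joint_efforts": joint torques, N m; "tool_pos": TCP position; "tcp_rot": TCP orientation; "ft_force": force on the tool from outside, world axes, zero at the start; "wrist_torque": the same for the moment, N m; "finger_gap": finger opening in mm.
Only numpy, scipy, OpenCV 4.12 (cv2) and the standard library are available. Lean on these libraries where they do the work, as an engineer would, in place of code of your own. Each camera call takes 0.05 s, during which the arm holds its last target.

TASK

A batten stands loose beside the upright panel of the glue-up jig and must be clamped to it. Squeeze the self-closing spring clamp open, lift it off its parking strip and, keeping its jaws open, lower it astride panel and batten; feel gently along the top rail for the notch until the clamp's sprung tongue snaps in and its bridge sits down on the rail, then release it so that it stays there by itself, square and upright, gripping batten and panel together. Press gently: a few newtons are enough, and 35 N on the jig is too much; do not knock or shift the glue bottle.

Things in the scene. Friction and masses are not known exactly. Their poses are not given: they have to be found in the camera images.
- clamp: Cross-action spring clamp (like reverse tweezers), dark steel, 155 g, 94 mm tall, jaws down, handles up. Starts astride the parking strip, its tongue resting on the strip's top. Origin midway between the lower ends of the jaws; z up through it, y = direction in which jaws and handles move, x = along the edge it sits on. Looks the same after a half turn about z.
- handles (a point): On the clamp, z = 75 mm: midway between its two black flat handles (28 mm in x, z = 56 to 94 mm, faces normal to y). Squeezed here from above, along y, the jaws OPEN equally both ways. Fingers that swing as they close may shift the clamp some mm along z. Width over handles 60 mm as parked, 36 mm at the hard stop; 6 N per side as parked, 11 N at the stop.
- tongue (a point): On the clamp: centre of the lower end of its sprung brass tongue (9 mm in x, 24 mm in y). Free, it reaches down to z = 31.5 mm, 8.5 mm below the bridge's sole (32 x 26 mm, underside at z = 40 mm); pressed, it slides up into the sole: 1.5 N to start, 0.5 N more per mm, 5.8 N when flush. Seated in the notch it is free again and the sole lies on the rail's top.
- jaw_a (a joint): Opening travel of each clamp jaw, m: 0 as parked, hard stop at 0.012. Gap between the rubber jaws = 12 mm + 2 x value; width over handles = 60 mm - 2 x value. Jaws: 28 mm in x, 6 mm thick, z = 0 to 24 mm in the clamp's frame. Gripping panel and batten it reads about 0.0045.
- park: Parking strip, fixed: plywood foot 100 x 90 x 12 mm with an upright strip 12 mm thick (y), 70 mm long (x), top edge 50 mm above the bench. Origin: centre of the foot's underside. The clamp starts astride it.
- jig: Glue-up jig, fixed: plywood base 190 x 120 x 18 mm with an upright panel 12 mm thick (y -6 to 6 mm), 160 mm long in x, top 84 mm above the bench, two small braces on its -y side. A wooden rail as thick as the panel lies along its top; the batten stands on its +y side, behind a 10 mm high keeper strip. Origin: centre of the base's underside.
- edge_mid (a point): On the jig, x = 0, y = 0, z = 104 mm: over the panel's middle, at the flat top of the rail (120 mm long, 20 mm high). A notch across the rail's middle is 13 mm wide in x, 11 mm deep, open on both faces. The rail is locked up to 18 mm either way along the jig's x, differently each time; this is not reported: feel or look for the notch.
- batten: Loose pale batten 130 x 9 x 70 mm standing on its long edge on the jig's base, 1 mm off the +y face of the panel, its top 88 mm above the bench. Panel, gap and batten are 22 mm thick together, centred 5 mm to +y of the panel's middle. Origin: centre of its underside.
- glue: White glue bottle, 52 mm across, 140 mm tall, standing; a bystander. Origin: centre of its underside.

How it is judged:
By the outcome, as a careful person would: the job done as asked, in the order asked, and still so for the second after the job is handed in, with the robot touching nothing.
It also fails if it takes over 54 s, if anything falls off the work surface, if the arm or the gripper's body presses on something with over 40 N, if the wrist force passes 120 N, or if a joint passes its speed limit or range.

## Working session

There is one attempt and no reset: what is moved stays moved. The work goes in short steps, Python scripts to look and compute and a tool call to move; the robot and the scene stay as the last step left them, time stands still between calls to the robot, and variables do not carry over. Pictures are saved under pics/ and viewed, and the job is handed in when it is done.

Besides the shell and the picture viewer there is one more tool, called after "Emit:" by a JSON object that holds its "fn" and its "kwargs", one argument or row to a line. jog_arm: Moves the arm, as the interface text tells. Its arguments: {"type":"object","properties":{"targets":{"type":"array","items":{"type":"array","items":{"type":"number"}}},"newtons":{"type":"number"}},"required":["targets"]}

```bash
ls; mkdir -p pics
cat > h.py <<'E'
import numpy as np, cv2
from bench import r
def snap(n,f):
    s=r.snapshot(n); cv2.imwrite('pics/'+f+'.png',cv2.cvtColor(s['pixels'],cv2.COLOR_RGB2BGR))
    np.savez('pics/'+f+'.npz',**{k:np.array(v) for k,v in s.items()}); return s
E
python3 - <<'E'
from h import *
print(r.sense())
for n in ['side','top','wrist']:
    s=snap(n,n+'0'); print(n,{k:np.array(v).round(3).tolist() for k,v in s.items() if k!='pixels'})
E
```

```text
pics
{'time': 0.0, 'joint_pos': array([ 6.13983306e+01,  7.51584416e+00,  8.53309135e+01,  2.13604269e-03,
        8.72607528e+01, -4.89392710e+00]), 'qd': array([ 0.08102599, -0.01982407, -0.00632202, -0.06788394, -0.09222629,
        0.01315031]), 'joint_efforts': array([ 2.08161160e-03, -5.69409049e+01, -5.00549340e+01, -2.63153134e-05,
        1.50970789e-02, -3.92753896e-05]), 'tool_pos': array([240.9281984 , 548.84565391, 205.9211348 ]), 'tcp_rot': array([-1.79893063e+02, -1.12974851e-02,  1.56292143e+02]), 'ft_force': array([ 0.50035889, -0.16400979,  0.50689568]), 'wrist_torque': array([-0.04571114, -0.0030196 , -0.03088264]), 'finger_gap': 85.15270696128344}
side {'fx': 428.89, 'fy': 428.89, 'cx': 255.693, 'cy': 192.186, 'origin': [290.176, 414.374, 644.646], 'attitude': [-135.758, -0.091, -142.575]}
top {'fx': 358.399, 'fy': 358.399, 'cx': 257.327, 'cy': 195.597, 'origin': [515.075, -2.126, 735.833], 'attitude': [-170.012, 1.39, -89.956]}
wrist {'fx': 287.398, 'fy': 287.398, 'cx': 253.451, 'cy': 192.148, 'origin': [176.003, 577.037, 372.147], 'attitude': [163.783, 0.092, 66.302]}
```

View pics/side0.png

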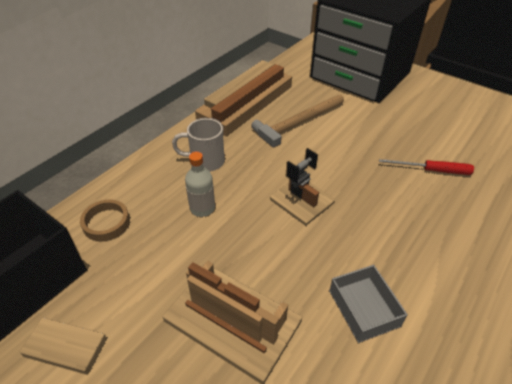

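View pics/top0.png

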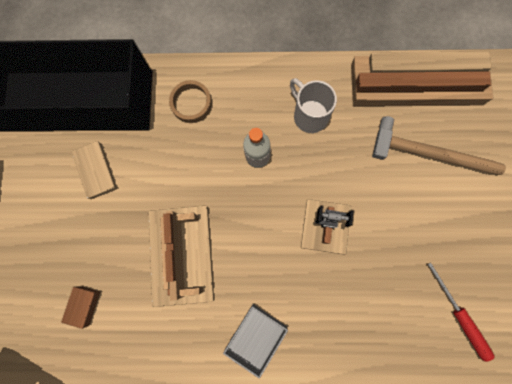

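View pics/wrist0.png

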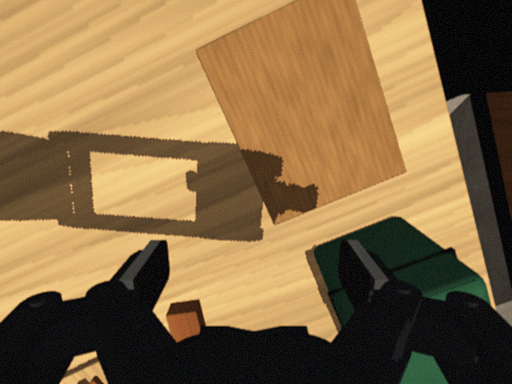

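The side view shows the jig near (235,315), the clamp near (302,180) and the glue at (200,190). In the top view the jig is at (180,257), the clamp at (334,218) and the glue at (257,150). I'll zoom in next.

```bash
cat >> h.py <<'E'
from scipy.spatial.transform import Rotation as Rn
def ray(s,u,v):
    R=Rn.from_euler('xyz',np.array(s['attitude']),degrees=True).as_matrix()
    return R@np.array([(u-float(s['cx']))/float(s['fx']),(v-float(s['cy']))/float(s['fy']),1])
def onz(s,u,v,z):
    d=ray(s,u,v);o=np.array(s['origin']);return o+d*(z-o[2])/d[2]
def proj(s,P):
    R=Rn.from_euler('xyz',np.array(s['attitude']),degrees=True).as_matrix()
    c=(np.atleast_2d(P)-np.array(s['origin']))@R
    return np.c_[c[:,0]/c[:,2]*float(s['fx'])+float(s['cx']),c[:,1]/c[:,2]*float(s['fy'])+float(s['cy'])]
def ld(f): return dict(np.load('pics/'+f+'.npz'))
def crop(f,x0,y0,w,h,k,out):
    im=cv2.imread('pics/'+f+'.png')[y0:y0+h,x0:x0+w]
    cv2.imwrite('pics/'+out+'.png',cv2.resize(im,None,fx=k,fy=k,interpolation=cv2.INTER_CUBIC))
E
python3 - <<'E'
from h import *
crop('top0',140,195,90,120,5,'c1'); crop('top0',295,190,70,70,8,'c2')
crop('side0',160,250,150,130,5,'c3'); crop('side0',260,140,80,85,7,'c4')
E
```

```text
(no output)
```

View pics/c1.png

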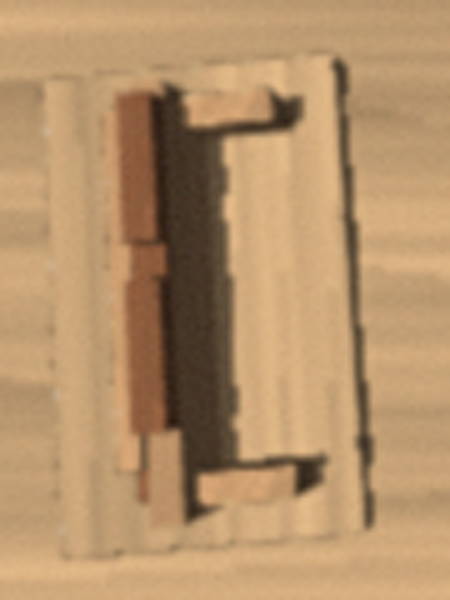

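View pics/c2.png

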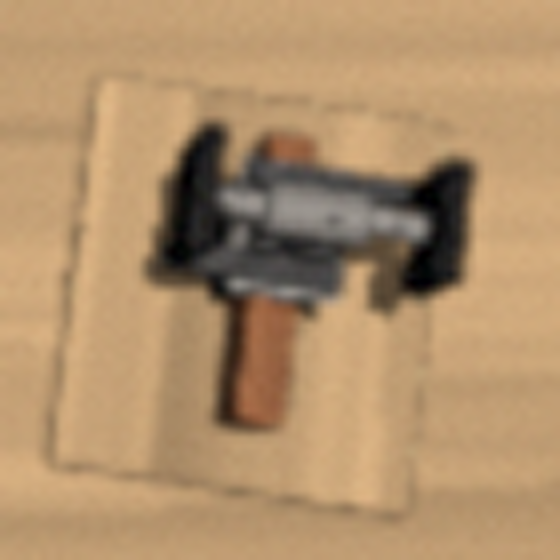

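View pics/c3.png

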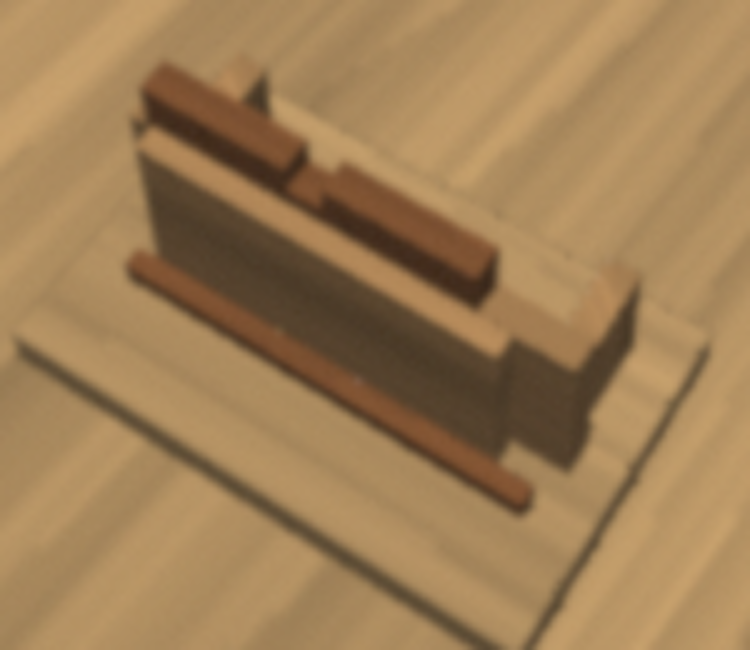

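View pics/c4.png

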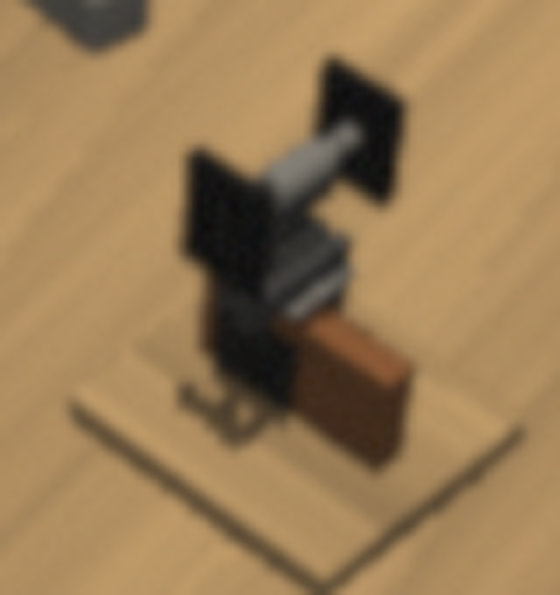

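```bash
cat > fit.py <<'E'
from h import *
from scipy.optimize import least_squares
T=ld('top0');S=ld('side0')
def t1(u,v): return (140+u/5-.4,195+v/5-.4)
def s3(u,v): return (160+u/5-.4,250+v/5-.4)
def t2(u,v): return (295+u/8-.4,190+v/8-.4)
def s4(u,v): return (260+u/7-.4,140+v/7-.4)
# (x,y,z,railflag)
J=[(T,t1(45,80),(95,60,18),0),(T,t1(332,58),(95,-60,18),0),(T,t1(62,557),(-95,60,18),0),(T,t1(365,528),(-95,-60,18),0),
(T,t1(150,527),(-80,6,84),0),(T,t1(187,523),(-80,-6,84),0),
(S,s3(18,340),(95,60,18),0),(S,s3(515,645),(-95,60,18),0),(S,s3(708,345),(-95,-60,18),0)]
for cam,f,pts in [(T,t1,[(117,95),(155,92),(125,242),(160,238),(127,283),(163,278),(133,432),(173,428)]),
                (S,s3,[(145,88),(165,65),(283,172),(305,148),(325,190),(345,165),(480,278),(497,250)])]:
    k=0
    for x in (60,6.5,-6.5,-60):
        for y in (6,-6):
            J.append((cam,f(*pts[k]),(x,y,104),1));k+=1
def res(p,D,w=1):
    c,s_=np.cos(np.radians(p[2])),np.sin(np.radians(p[2]));o=[]
    for cam,uv,P,fl in D:
        x=P[0]+(p[3] if fl else 0);y=P[1]
        W=[p[0]+c*x-s_*y,p[1]+s_*x+c*y,P[2]]
        ofs=np.array(p[4:6])*(1 if cam is S else 0) if len(p)>4 else 0
        o.append(proj(cam,W)[0]-np.array(uv)-ofs)
    return np.array(o)
x0=onz(T,*t1(205,305),18)
for n in (4,6):
    f=least_squares(lambda p:res(p,J).ravel(),[x0[0],x0[1],0,0,0,0][:n],loss='soft_l1');print('jig',f.x.round(2));print(res(f.x,J).round(1).tolist())
K=[(T,t2(95,78),(50,45,12),0),(T,t2(50,465),(-50,45,12),0),(T,t2(405,515),(-50,-45,12),0),(T,t2(450,120),(50,-45,12),0),
(T,t2(222,425),(-35,6,50),0),(T,t2(282,430),(-35,-6,50),0),(T,t2(262,133),(35,6,50),0),(T,t2(315,137),(35,-6,50),0),
(S,s4(70,403),(50,45,12),0),(S,s4(325,590),(-50,45,12),0),(S,s4(523,432),(-50,-45,12),0),(S,s4(380,385),(-35,6,50),0),(S,s4(410,368),(-35,-6,50),0)]
x0=onz(T,*t2(250,295),12)
for n in (3,6):
    f=least_squares(lambda p:res(p,K).ravel(),[x0[0],x0[1],0,0,0,0][:n],loss='soft_l1');print('park',f.x.round(2));print(res(f.x,K).round(1).tolist())
p=f.x
a,b=onz(T,*t2(318,210),93.5),onz(S,*s4(297,172),93.5)
print('clamp',a,b)
c,s_=np.cos(np.radians(p[2])),np.sin(np.radians(p[2]))
for q in(a,b): d=q-[p[0],p[1],0]; print('in park frame',c*d[0]+s_*d[1],-s_*d[0]+c*d[1])
print('glue',onz(T,*(256,134),140),onz(S,196,158,140))
E
python3 fit.py
```

```text
jig [523.5  169.78   5.29  12.3 ]
[[-0.8, -0.6], [0.5, -1.8], [-0.5, 0.6], [0.4, 0.7], [0.2, -0.1], [-0.5, 0.1], [-1.7, -2.0], [0.7, 1.9], [1.4, -3.2], [-0.3, -0.4], [-1.2, -0.4], [-0.5, 0.3], [-0.8, 0.5], [-0.6, -0.5], [-1.0, -0.1], [-0.4, 0.9], [-1.5, 1.1], [-0.7, -0.2], [0.2, -1.2], [0.6, -0.6], [1.0, -1.8], [-0.4, -0.1], [0.3, -1.2], [-0.1, 0.0], [1.0, -0.8]]
jig [523.48 168.72   5.14  12.67   0.58  -1.48]
[[-0.1, -0.7], [1.1, -1.7], [-0.0, 0.5], [0.8, 0.8], [0.7, -0.1], [0.0, 0.1], [-1.8, -1.2], [0.4, 2.9], [1.2, -2.1], [0.4, -0.6], [-0.6, -0.6], [0.1, 0.1], [-0.2, 0.3], [-0.0, -0.7], [-0.4, -0.3], [0.1, 0.7], [-1.0, 0.9], [-0.9, 0.6], [0.0, -0.4], [0.4, 0.2], [0.7, -0.9], [-0.8, 0.7], [-0.0, -0.3], [-0.5, 0.9], [0.6, 0.1]]
park [ 579.64 -120.97   -8.45]
[[-0.5, -0.6], [-1.1, -0.0], [-0.4, 0.5], [-0.7, 0.4], [0.7, -0.5], [-0.4, -0.2], [-0.0, -0.3], [-0.4, 0.1], [-0.5, -1.3], [0.0, -1.0], [1.1, -2.1], [1.4, 0.4], [1.1, -0.3]]
park [ 579.52 -121.73   -8.13  120.32    1.01   -1.07]
[[-0.3, -0.4], [-0.6, 0.2], [0.2, 0.4], [-0.5, 0.3], [1.2, -0.4], [0.1, -0.1], [0.3, -0.2], [-0.1, 0.2], [-1.3, -0.3], [-0.5, -0.2], [0.3, -1.4], [0.7, 1.2], [0.4, 0.5]]
clamp [ 590.86498214 -124.62592633   93.5       ] [ 590.78604255 -125.99494821   93.5       ]
in park frame 11.64212529289021 -1.2584416833291419
in park frame 11.75749801373705 -2.624875550228615
glue [728.95605254  14.80849168 140.        ] [724.11909318  20.8316686  140.        ]
```

Position estimates:
- **Clamp:** about (591, -123.5), yaw -8.1.
- **Jig:** about (523.5, 169.2), yaw 5.2, with the notch at jig x of about 12.5.

Next I move above the clamp.

```bash
cat >> h.py <<'E'
def go(x,y,z,yaw):
    s=r.sense();R=Rn.from_euler('xyz',s['tcp_rot'],degrees=True)
    G=Rn.from_euler('xyz',[180,0,yaw],degrees=True)
    print('t',round(s['time'],2),'pos',s['tool_pos'].round(2),'rot',s['tcp_rot'].round(2),'gap',round(s['finger_gap'],1),'F',s['ft_force'].round(2),'M',s['wrist_torque'].round(3))
    print('delta',(R.inv().apply(np.array([x,y,z])-s['tool_pos'])/1000).round(4).tolist(),(R.inv()*G).as_rotvec().round(4).tolist())
E
python3 -c "
from h import *
go(591,-123.5,160,171.9)"
```

```text
t 0.15 pos [240.98 548.96 206.16] rot [-1.7992e+02 -1.0000e-02  1.5629e+02] gap 85.7 F [-0.21  0.15  0.39] M [-0.029  0.033 -0.061]
delta [-0.5909, -0.4749, 0.0468] [-0.0014, -0.0003, -0.2724]
```

Emit:
{"fn": "jog_arm", "kwargs": {
  "targets": [
    [-0.031,-0.025,0,0,0,0,0],
    [-0.062,-0.05,0,0,0,0,0],
    [-0.094,-0.075,0,0,0,0,0],
    [-0.125,-0.1,0,0,0,0,0],
    [-0.156,-0.125,0,0,0,0,0]
  ]
}}

```text
time: 0.57
tool_pos: [334.0, 370.5, 206.6]
tcp_rot: [-180.0, -0.0, 156.3]
ft_force: [1.5, -0.2, 0.2]
finger_gap: 85.6
```

Emit:
{"fn": "jog_arm", "kwargs": {
  "targets": [
    [-0.031,-0.025,0,0,0,0,0],
    [-0.062,-0.05,0,0,0,0,0],
    [-0.094,-0.075,0,0,0,0,0],
    [-0.125,-0.1,0,0,0,0,0],
    [-0.156,-0.125,0,0,0,0,0]
  ]
}}

```text
time: 0.98
tool_pos: [426.7, 193.1, 206.9]
tcp_rot: [180.0, 0.0, 156.3]
ft_force: [1.2, 0.7, 0.4]
finger_gap: 85.4
```

Emit:
{"fn": "jog_arm", "kwargs": {
  "targets": [
    [-0.031,-0.025,0,0,0,0,0],
    [-0.062,-0.05,0,0,0,0,0],
    [-0.094,-0.075,0,0,0,0,0],
    [-0.125,-0.1,0,0,0,0,0],
    [-0.156,-0.125,0,0,0,0,0]
  ]
}}

```text
time: 1.4
tool_pos: [519.3, 15.8, 206.8]
tcp_rot: [180.0, -0.0, 156.3]
ft_force: [0.3, 1.2, 0.5]
finger_gap: 85.6
```

```bash
python3 -c "
from h import *
go(591,-123.5,160,171.9)"
```

```text
t 1.4 pos [519.34  15.81 206.83] rot [ 1.8000e+02 -1.0000e-02  1.5628e+02] gap 85.6 F [0.31 1.25 0.47] M [ 0.012  0.05  -0.032]
delta [-0.1217, -0.0987, 0.0468] [0.0001, -0.0001, -0.2726]
```

Emit:
{"fn": "jog_arm", "kwargs": {
  "targets": [
    [-0.028,-0.023,0.006,0,0,-0.07,0],
    [-0.056,-0.046,0.015,0,0,-0.14,0],
    [-0.084,-0.069,0.025,0,0,-0.2,0],
    [-0.112,-0.092,0.04,0,0,-0.273,0],
    [-0.122,-0.099,0.047,0,0,-0.273,0]
  ]
}}

```text
time: 1.82
tool_pos: [591.0, -126.2, 157.6]
tcp_rot: [-179.9, -0.1, 172.0]
ft_force: [0.1, 1.0, -0.1]
finger_gap: 85.8
```

```bash
python3 -c "
from h import *
for n in ['side','top','wrist']: snap(n,n+'1')
crop('side1',220,60,150,160,4,'s1');crop('top1',260,150,140,140,5,'t1')
go(591,-123.5,80,171.9);print(r.sense()['joint_pos'])"
```

```text
t 1.97 pos [ 589.97 -122.44  158.36] rot [179.96  -0.18 171.8 ] gap 85.3 F [ 0.58 -0.15  0.22] M [-0.004  0.033 -0.015]
delta [-0.0014, -0.001, 0.0784] [0.0007, -0.0031, -0.0018]
[-1.66081296e+01  9.55791837e+00  8.80809081e+01  1.36087625e-02
  8.25432509e+01 -9.84074440e+01]
```

View pics/wrist1.png

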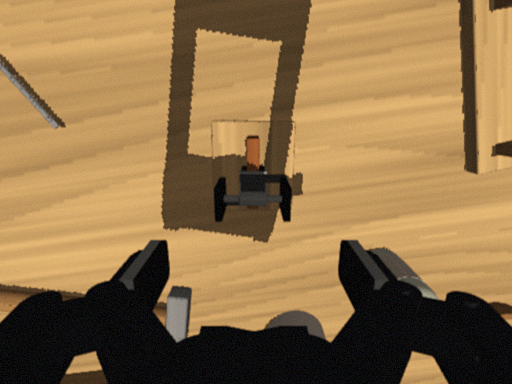

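View pics/s1.png

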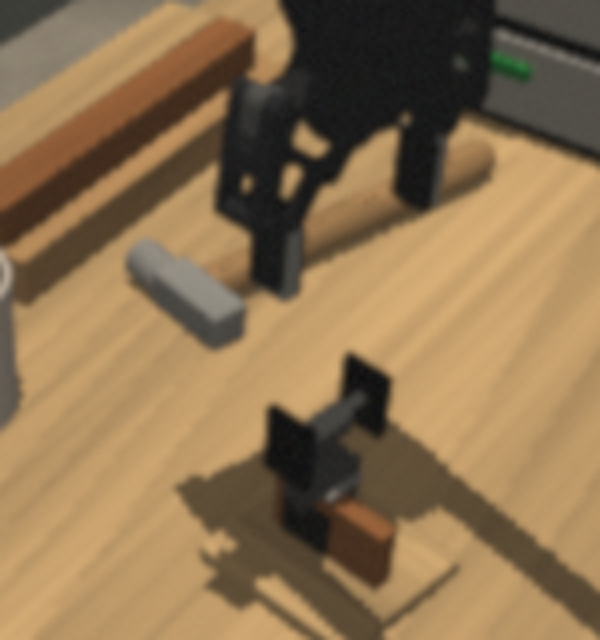

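The wrist view shows the handles at (219,200) and (286,198). Their midpoint is u≈252.5, which matches the finger midpoint of about 253, so y is aligned. Now I check x through the wrist camera.

```bash
python3 -c "
from h import *
crop('wrist1',200,110,110,120,6,'w1')
W=ld('wrist1');print(W['origin'],W['attitude'])
print(onz(W,253,199,93.5),onz(W,253,121,12),onz(W,253,137,50))
c=np.radians(-8.1);R=np.array([[np.cos(c),-np.sin(c)],[np.sin(c),np.cos(c)]])
for x,y,z in [(14,30,112.5),(-14,30,112.5),(14,30,74.5),(-14,-30,112.5),(14,-30,112.5)]:
  p=np.r_[R@[x,y]+[591,-123.5],z]; print((x,y,z),proj(W,p).round(1))
"
```

```text
[ 520.18932449 -114.55749729  323.51281043] [ 1.64014424e+02 -1.98212950e-02  8.17596716e+01]
[ 591.27165173 -125.15286976   93.5       ] [ 531.33935118 -116.54262565   12.        ] [ 544.41152029 -118.39692837   50.        ]
(14, 30, 112.5) [[293.1 222.5]]
(-14, 30, 112.5) [[294.5 188.1]]
(14, 30, 74.5) [[287.6 206.8]]
(-14, -30, 112.5) [[215.6 188.3]]
(14, -30, 112.5) [[217.  222.6]]
```

View pics/w1.png

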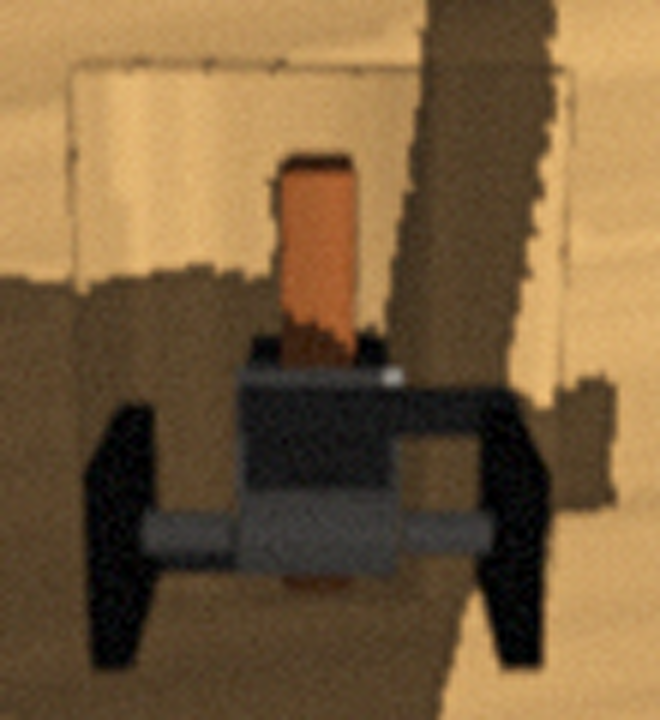

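Emit:
{"fn": "jog_arm", "kwargs": {
  "targets": [
    [-0.0005,0,0.03,0,-0.003,0,0],
    [-0.0005,0,0.055,0,-0.003,0,0],
    [-0.0005,0,0.075,0,-0.003,0,0],
    [-0.0005,0,0.084,0,-0.003,0,0],
    [-0.0005,0,0.084,0,-0.003,0,0]
  ]
}}

```text
time: 2.38
tool_pos: [589.4, -120.2, 73.9]
tcp_rot: [179.9, -0.1, 172.0]
ft_force: [-0.7, 0.1, 0.5]
finger_gap: 85.3
```

```bash
python3 -c "
from h import *
for n in ['side','wrist']: snap(n,n+'2')
crop('side2',220,60,150,160,4,'s2')
go(590.5,-122.5,74,171.9)"
```

```text
t 2.48 pos [ 591.8  -121.26   77.29] rot [-180.      0.23  171.98] gap 85.4 F [-0.03 -0.49  0.09] M [-0.005 -0.042 -0.012]
delta [0.0011, -0.0014, 0.0033] [-0.0001, 0.004, 0.0014]
```

View pics/s2.png

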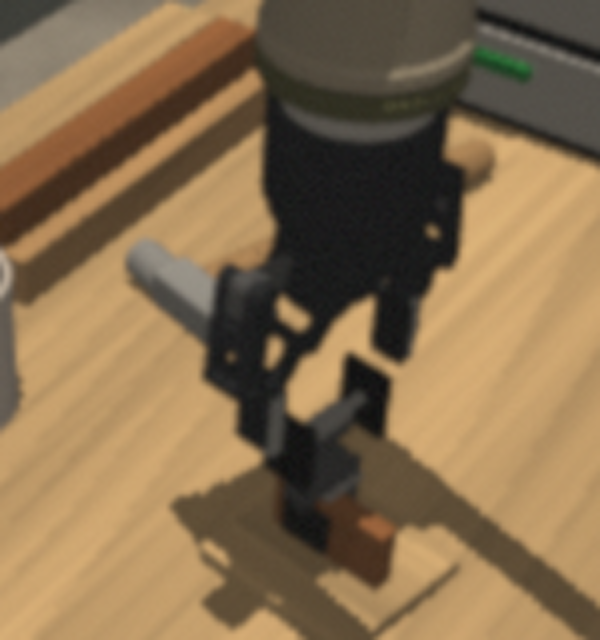

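View pics/wrist2.png

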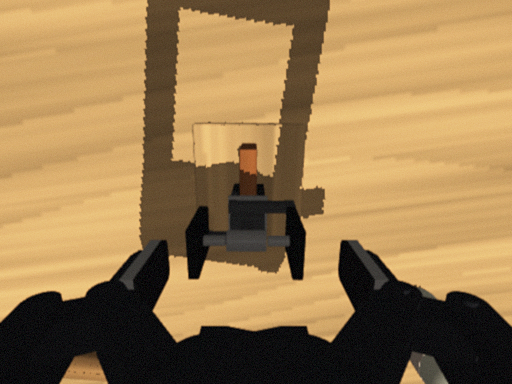

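The wrist view shows the handle centre at u≈246, against 253 for the gripper, so y is a few mm off. The pose is still settling, so I'll hold and look again.

Emit:
{"fn": "jog_arm", "kwargs": {
  "targets": [
    [0,0,0,0,0,0,0],
    [0,0,0,0,0,0,0],
    [0,0,0,0,0,0,0]
  ]
}}

```text
time: 2.73
tool_pos: [592.4, -122.1, 77.7]
tcp_rot: [-180.0, 0.3, 171.9]
ft_force: [-0.4, 0.2, -0.3]
finger_gap: 85.0
```

```bash
python3 -c "
from h import *
for i in range(3): go(590.5,-122.5,74,171.9); snap('wrist','wrist3%d'%i)
W=ld('wrist32')
s=r.sense();print(s['tool_pos'],s['qd'].round(1),W['origin'])
c=np.radians(171.9)
for y in(-30,30,-43,43):
  for x in (-14,14,-11,11):
    for z in (112.5,93.5):
      p=np.array([s['tool_pos'][0]+np.cos(c)*x+np.sin(c)*y,s['tool_pos'][1]+np.sin(c)*x-np.cos(c)*y,z]);print(x,y,z,proj(W,p).round(1))
"
```

```text
t 2.73 pos [ 592.43 -122.13   77.73] rot [-179.98    0.32  171.94] gap 85.0 F [-0.4   0.17 -0.27] M [ 0.015 -0.006 -0.009]
delta [0.0019, -0.0006, 0.0037] [-0.0004, 0.0056, 0.0007]
t 2.78 pos [ 592.17 -122.13   77.34] rot [-179.98    0.29  171.93] gap 85.1 F [ 0.7   0.05 -0.99] M [-0.004 -0.069  0.004]
delta [0.0016, -0.0006, 0.0033] [-0.0003, 0.005, 0.0005]
t 2.83 pos [ 591.93 -122.13   76.98] rot [-179.99    0.26  171.93] gap 85.4 F [-0.03  0.17  0.27] M [ 0.03   0.007 -0.039]
delta [0.0014, -0.0006, 0.003] [-0.0002, 0.0045, 0.0004]
[ 591.74282559 -122.07583295   76.69077177] [-0.1  0.3  0.1 -0.1  0.  -0. ] [ 520.80693481 -112.65432219  242.76919064]
-14 -30 112.5 [[196.9 278.9]]
-14 -30 93.5 [[203.  260.2]]
14 -30 112.5 [[193.7 229.2]]
14 -30 93.5 [[200.5 215.3]]
-11 -30 112.5 [[196.5 273.9]]
-11 -30 93.5 [[202.8 255.6]]
11 -30 112.5 [[194.1 234.8]]
11 -30 93.5 [[200.8 220.3]]
-14 30 112.5 [[312.4 279. ]]
-14 30 93.5 [[306.  260.3]]
14 30 112.5 [[315.8 229.3]]
14 30 93.5 [[308.7 215.3]]
-11 30 112.5 [[312.8 274. ]]
-11 30 93.5 [[306.3 255.7]]
11 30 112.5 [[315.4 234.9]]
11 30 93.5 [[308.4 220.4]]
-14 -43 112.5 [[171.8 278.9]]
-14 -43 93.5 [[180.7 260.2]]
14 -43 112.5 [[167.3 229.2]]
14 -43 93.5 [[177.1 215.2]]
-11 -43 112.5 [[171.3 273.9]]
-11 -43 93.5 [[180.3 255.6]]
11 -43 112.5 [[167.8 234.8]]
11 -43 93.5 [[177.5 220.3]]
-14 43 112.5 [[337.5 279. ]]
-14 43 93.5 [[328.3 260.3]]
14 43 112.5 [[342.2 229.3]]
14 43 93.5 [[332.1 215.3]]
-11 43 112.5 [[338. 274.]]
-11 43 93.5 [[328.7 255.7]]
11 43 112.5 [[341.7 234.9]]
11 43 93.5 [[331.7 220.4]]
```

View pics/wrist32.png

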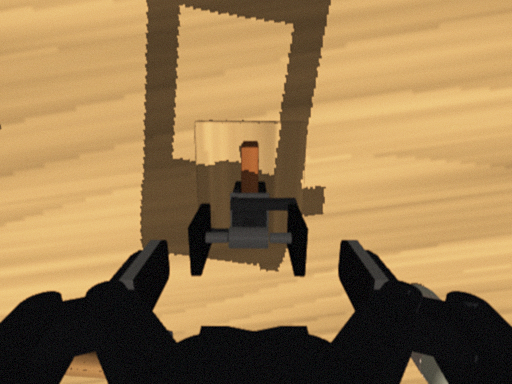

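Both the wrist view (handles at 190 and 306) and the triangulation put the clamp at y≈-125 and x≈590. I correct for that and squeeze.

Emit:
{"fn": "jog_arm", "kwargs": {
  "targets": [
    [0.0015,-0.003,0.0025,0,0.004,0,0],
    [0.0015,-0.003,0.0025,0,0.004,0,0],
    [0.0015,-0.003,0.0025,0,0.004,0,0.2]
  ],
  "newtons": 25
}}

```text
time: 3.13
tool_pos: [589.1, -124.9, 73.1]
tcp_rot: [180.0, -0.1, 171.9]
ft_force: [0.4, 0.2, -0.9]
finger_gap: 75.4
```

```bash
python3 -c "
from h import *
go(590,-125,74,171.9); snap('wrist','wrist4')
"
```

```text
t 3.13 pos [ 589.08 -124.86   73.07] rot [ 1.8000e+02 -1.0000e-01  1.7191e+02] gap 75.4 F [ 0.42  0.23 -0.88] M [-0.011 -0.028  0.036]
delta [-0.0009, -0.0, -0.0009] [0.0001, -0.0018, 0.0002]
```

View pics/wrist4.png

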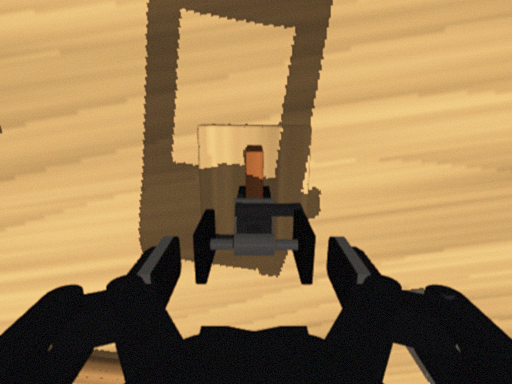

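Centred: the handles at 194 and 314 and the fingers at 179 and 329 both have their midpoint at 254. Closing now.

Emit:
{"fn": "jog_arm", "kwargs": {
  "targets": [
    [0,0,0,0,0,0,0.4],
    [0,0,0,0,0,0,0.6],
    [0,0,0,0,0,0,1],
    [0,0,0,0,0,0,1],
    [0,0,0,0,0,0,1]
  ],
  "newtons": 25
}}

```text
time: 3.6
tool_pos: [589.5, -124.7, 73.8]
tcp_rot: [-180.0, -0.0, 171.9]
ft_force: [-0.8, -0.9, 2.4]
finger_gap: 32.8
```

Emit:
{"fn": "jog_arm", "kwargs": {
  "targets": [
    [0,0,0,0,0,0,1],
    [0,0,0,0,0,0,1],
    [0,0,0,0,0,0,1]
  ]
}}

```text
time: 3.85
tool_pos: [589.5, -124.7, 73.6]
tcp_rot: [-180.0, -0.1, 171.9]
ft_force: [0.0, -0.3, 2.7]
finger_gap: 32.8
```

```bash
python3 -c "
from h import *
go(590,-125,74,171.9); snap('wrist','wrist5');snap('side','side5');crop('side5',220,60,150,160,4,'s5')
"
```

```text
t 3.85 pos [ 589.48 -124.72   73.59] rot [-1.7999e+02 -5.0000e-02  1.7193e+02] gap 32.8 F [ 0.04 -0.28  2.74] M [-0.07   0.219 -0.004]
delta [-0.0005, -0.0002, -0.0004] [-0.0001, -0.0009, 0.0006]
```

View pics/wrist5.png

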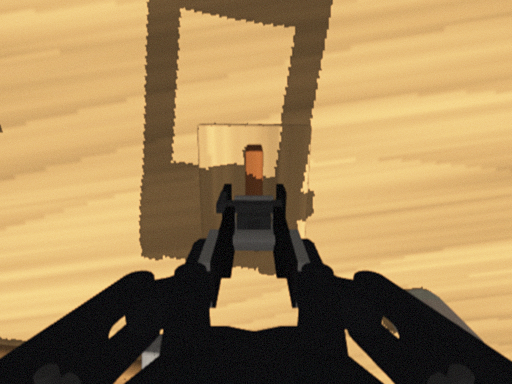

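View pics/s5.png

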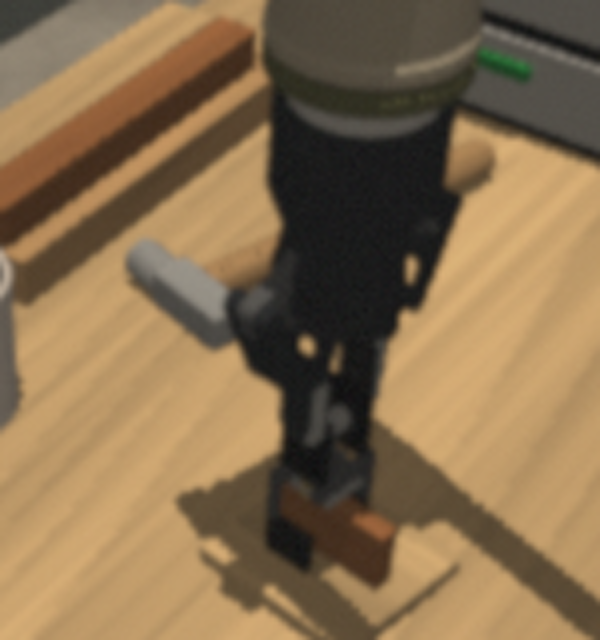

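The squeeze reached the hard stop and the jaws are open, with about 2.7 N on the strip. Now I lift.

Emit:
{"fn": "jog_arm", "kwargs": {
  "targets": [
    [0,0,-0.01,0,0,0,1],
    [0,0,-0.025,0,0,0,1],
    [0,0,-0.045,0,0,0,1],
    [0,0,-0.07,0,0,0,1],
    [0,0,-0.1,0,0,0,1]
  ]
}}

```text
time: 4.37
tool_pos: [588.1, -124.1, 172.8]
tcp_rot: [180.0, -0.3, 171.9]
ft_force: [1.2, 0.3, -1.7]
finger_gap: 32.5
```

Emit:
{"fn": "jog_arm", "kwargs": {
  "targets": [
    [0,0,-0.015,0,0,0,1],
    [0,0,-0.015,0,0,0,1],
    [0,0,-0.015,0,0,0,1]
  ]
}}

```text
time: 4.62
tool_pos: [590.2, -124.8, 189.5]
tcp_rot: [-180.0, 0.1, 171.9]
ft_force: [0.5, 0.8, -1.2]
finger_gap: 32.5
```

```bash
python3 -c "
from h import *
go(536,175,184,185.2); snap('wrist','wrist6');snap('side','side6');crop('side6',220,30,150,160,4,'s6')
"
```

```text
t 4.62 pos [ 590.18 -124.78  189.52] rot [-1.7999e+02  6.0000e-02  1.7194e+02] gap 32.5 F [ 0.52  0.79 -1.24] M [-0.02  -0.004  0.008]
delta [0.0957, 0.2892, 0.0054] [-0.0003, 0.0011, -0.2315]
```

View pics/wrist6.png

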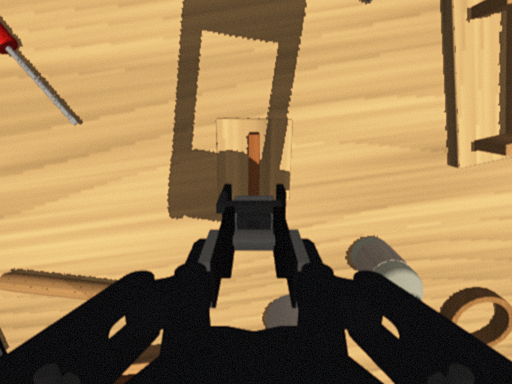

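View pics/s6.png

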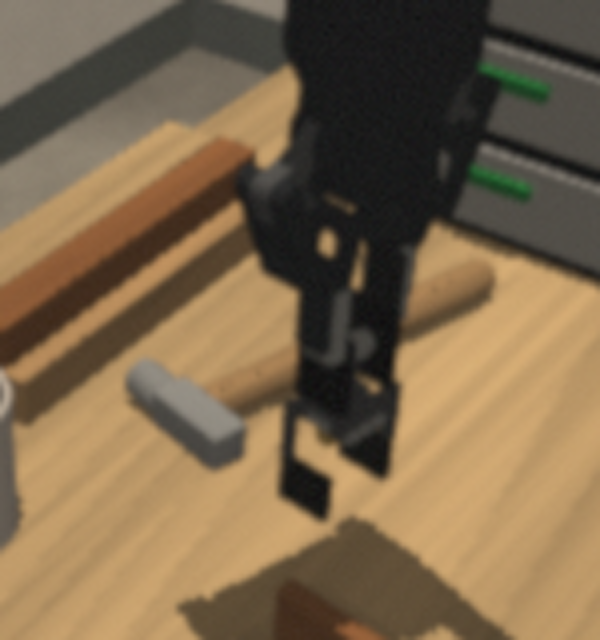

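The clamp is held with its jaws open. Travelling to the jig at height.

Emit:
{"fn": "jog_arm", "kwargs": {
  "targets": [
    [0.008,0.02,0,0,0,-0.05,1],
    [0.018,0.055,0,0,0,-0.1,1],
    [0.03,0.09,0,0,0,-0.15,1],
    [0.042,0.128,0,0,0,-0.2,1],
    [0.055,0.165,0,0,0,-0.232,1]
  ]
}}

```text
time: 5.13
tool_pos: [556.4, 47.8, 186.0]
tcp_rot: [180.0, -0.3, -174.7]
ft_force: [0.5, 1.2, -1.0]
finger_gap: 32.9
```

```bash
python3 -c "
from h import *
go(535.5,175.3,190,185.2)
"
```

```text
t 5.13 pos [556.41  47.79 186.02] rot [ 179.96   -0.27 -174.67] gap 32.9 F [ 0.51  1.24 -0.97] M [ 0.014 -0.047  0.   ]
delta [0.009, 0.1289, -0.0038] [0.0008, -0.0048, 0.0023]
```

Emit:
{"fn": "jog_arm", "kwargs": {
  "targets": [
    [0.003,0.035,-0.002,0,0,0.002,1],
    [0.006,0.07,-0.002,0,0,0.002,1],
    [0.008,0.1,-0.002,0,0,0.002,1],
    [0.009,0.12,-0.002,0,0,0.002,1],
    [0.009,0.127,-0.002,0,0,0.002,1]
  ]
}}

```text
time: 5.55
tool_pos: [535.6, 174.9, 188.2]
tcp_rot: [180.0, -0.3, -174.7]
ft_force: [0.3, 0.0, -1.9]
finger_gap: 32.7
```

Emit:
{"fn": "jog_arm", "kwargs": {
  "targets": [
    [0,0,0,0,0,0,1],
    [0,0,0,0,0,0,1],
    [0,0,0,0,0,0,1],
    [0,0,0,0,0,0,1],
    [0,0,0,0,0,0,1]
  ]
}}

```text
time: 5.97
tool_pos: [538.0, 170.8, 190.5]
tcp_rot: [180.0, -0.1, -175.0]
ft_force: [-0.0, -1.0, -1.0]
finger_gap: 32.8
```

```bash
python3 -c "
from h import *
for n in ['side','top','wrist']: snap(n,n+'7')
crop('side7',110,160,220,220,3,'s7');crop('top7',120,170,130,150,4,'t7')
go(535.5,175.3,190,185.2)
"
```

```text
t 6.12 pos [537.95 171.38 190.64] rot [ 1.7999e+02 -5.0000e-02 -1.7495e+02] gap 32.4 F [ 0.16  0.04 -2.19] M [ 0.04  -0.016  0.006]
delta [0.0021, 0.0041, 0.0006] [0.0002, -0.0009, -0.0026]
```

View pics/s7.png

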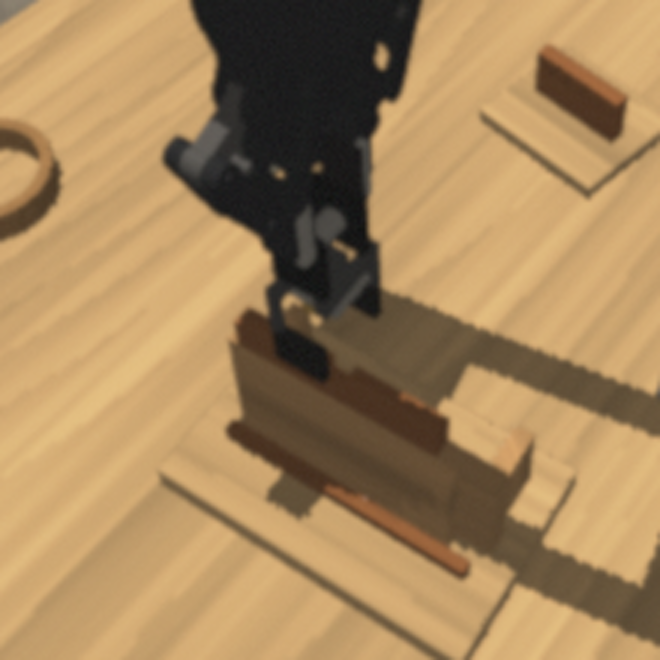

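View pics/t7.png

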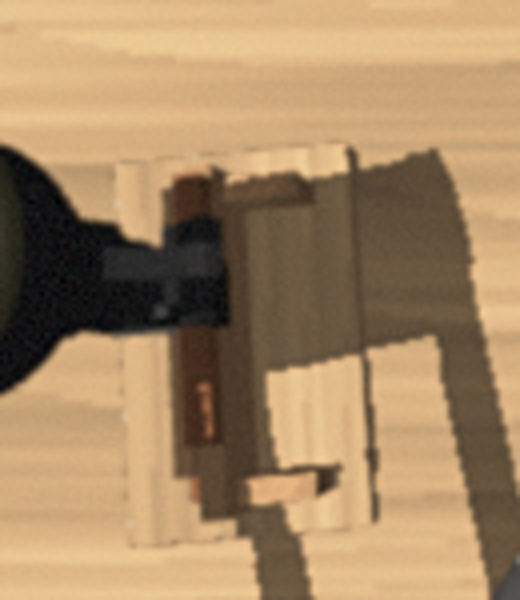

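View pics/wrist7.png

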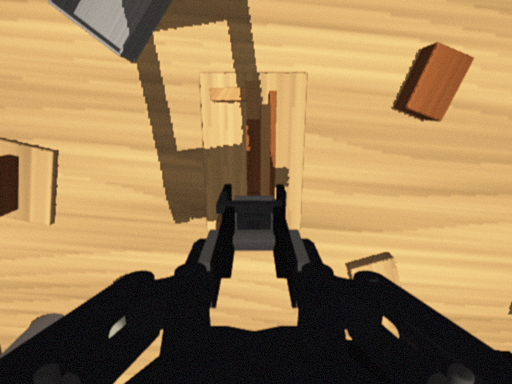

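The wrist view shows the rail at u 246–260 and the batten reaching to about 271, so the stack centre is 258. The gripper is at 254, so I need +4 mm in y, which agrees with the computed delta. I'll aim about 6 mm to the +x side of the notch so I can feel for it.

Emit:
{"fn": "jog_arm", "kwargs": {
  "targets": [
    [-0.004,0.004,0,0,0,-0.0025,1],
    [-0.004,0.004,0,0,0,-0.0025,1],
    [-0.004,0.004,0,0,0,-0.0025,1],
    [-0.004,0.004,0,0,0,-0.0025,1],
    [-0.004,0.004,0,0,0,-0.0025,1]
  ]
}}

```text
time: 6.53
tool_pos: [541.3, 176.4, 190.5]
tcp_rot: [180.0, -0.1, -174.7]
ft_force: [-0.1, 0.1, -1.4]
finger_gap: 32.8
```

Emit:
{"fn": "jog_arm", "kwargs": {
  "targets": [
    [0,0,0,0,0,0,1],
    [0,0,0,0,0,0,1],
    [0,0,0,0,0,0,1],
    [0,0,0,0,0,0,1],
    [0,0,0,0,0,0,1]
  ]
}}

```text
time: 6.95
tool_pos: [541.4, 176.4, 190.6]
tcp_rot: [180.0, -0.1, -174.7]
ft_force: [-0.4, 0.1, -1.3]
finger_gap: 32.7
```

```bash
python3 -c "
from h import *
for n in ['wrist']: snap(n,n+'8')
crop('wrist8',190,60,120,140,5,'w8')
go(535.5,175.3,145,185.2);go(535.5,175.3,145,185.2)
"
```

```text
t 7.0 pos [541.36 176.35 190.61] rot [ 1.7999e+02 -5.0000e-02 -1.7475e+02] gap 32.8 F [-0.4  -0.47 -2.17] M [-0.012  0.011 -0.042]
delta [0.0059, -0.0005, 0.0456] [0.0002, -0.0009, 0.0009]
t 7.0 pos [541.36 176.35 190.61] rot [ 1.7999e+02 -5.0000e-02 -1.7475e+02] gap 32.8 F [-0.4  -0.47 -2.17] M [-0.012  0.011 -0.042]
delta [0.0059, -0.0005, 0.0456] [0.0002, -0.0009, 0.0009]
```

View pics/w8.png

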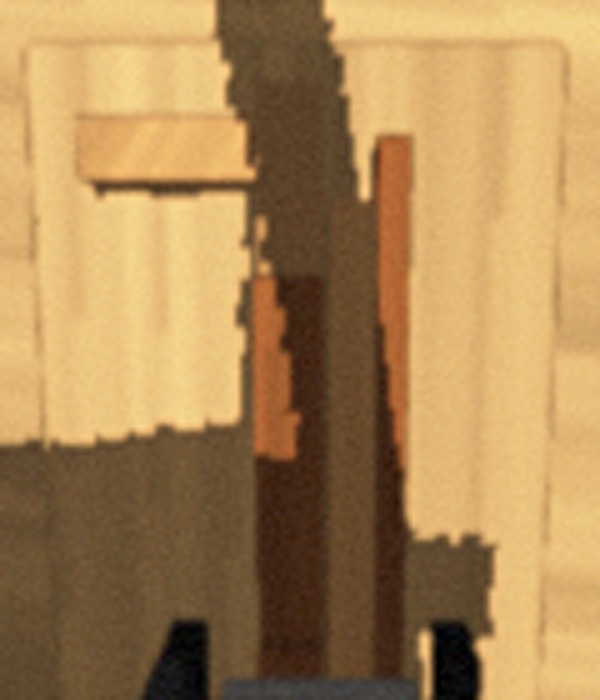

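The stack edges at crop 260 and 375 have their midpoint at 317, and the jaws' midpoint is 321, so y is centred. The base edges look symmetric, so yaw is good. Descending.

Emit:
{"fn": "jog_arm", "kwargs": {
  "targets": [
    [0,-0.0003,0.012,0,0,0,1],
    [0,-0.0003,0.025,0,0,0,1],
    [0,-0.0003,0.036,0,0,0,1],
    [0,-0.0003,0.043,0,0,0,1],
    [0,-0.0003,0.046,0,0,0,1]
  ]
}}

```text
time: 7.42
tool_pos: [539.8, 175.7, 141.6]
tcp_rot: [-180.0, -0.3, -174.7]
ft_force: [-0.2, -0.2, -2.4]
finger_gap: 32.6
```

Emit:
{"fn": "jog_arm", "kwargs": {
  "targets": [
    [0,0,0,0,0,0,1],
    [0,0,0,0,0,0,1],
    [0,0,0,0,0,0,1],
    [0,0,0,0,0,0,1]
  ]
}}

```text
time: 7.75
tool_pos: [541.9, 176.2, 145.4]
tcp_rot: [180.0, 0.0, -174.7]
ft_force: [0.7, 0.3, -1.8]
finger_gap: 32.3
```

```bash
python3 -c "
from h import *
for n in ['wrist','side']: snap(n,n+'9')
crop('side9',110,160,220,220,3,'s9')
crop('wrist9',190,60,120,140,5,'w9')
go(541.3,175.8,145,185.2)
"
```

```text
t 7.85 pos [541.78 176.19 145.29] rot [ 1.7998e+02  1.0000e-02 -1.7474e+02] gap 32.8 F [ 0.9   0.01 -0.71] M [-0.017 -0.031  0.01 ]
delta [0.0005, -0.0003, 0.0003] [0.0004, 0.0002, 0.001]
```

View pics/s9.png

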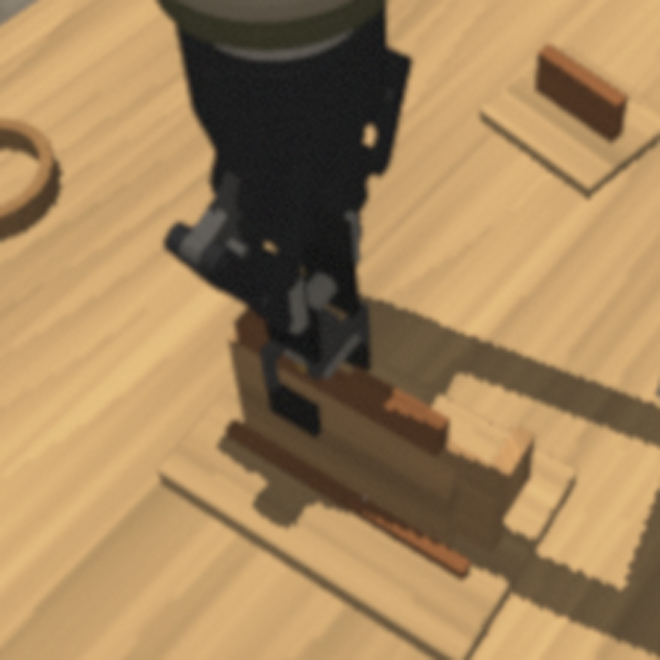

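View pics/w9.png

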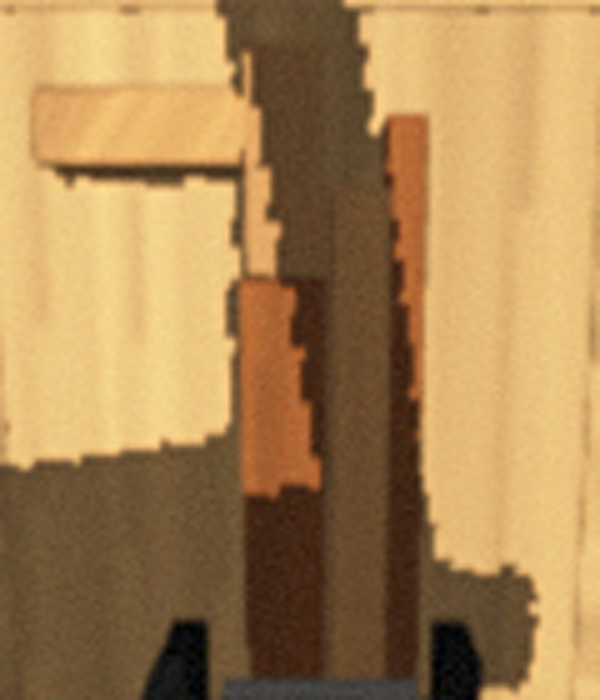

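The jaws straddle the stack and are centred. Now a gentle descent to touch the rail.

Emit:
{"fn": "jog_arm", "kwargs": {
  "targets": [
    [0,0,0.0015,0,0,0,1],
    [0,0,0.003,0,0,0,1],
    [0,0,0.0045,0,0,0,1],
    [0,0,0.006,0,0,0,1],
    [0,0,0.006,0,0,0,1]
  ]
}}

```text
time: 8.27
tool_pos: [541.0, 176.0, 138.0]
tcp_rot: [180.0, -0.1, -174.7]
ft_force: [-0.3, 0.7, -1.2]
finger_gap: 32.7
```

Emit:
{"fn": "jog_arm", "kwargs": {
  "targets": [
    [0,0,0.001,0,0,0,1],
    [0,0,0.002,0,0,0,1],
    [0,0,0.003,0,0,0,1],
    [0,0,0.003,0,0,0,1],
    [0,0,0.003,0,0,0,1]
  ]
}}

```text
time: 8.68
tool_pos: [541.2, 176.1, 135.5]
tcp_rot: [180.0, -0.1, -174.7]
ft_force: [0.5, 0.4, -2.0]
finger_gap: 32.9
```

Emit:
{"fn": "jog_arm", "kwargs": {
  "targets": [
    [0,0,0.001,0,0,0,1],
    [0,0,0.002,0,0,0,1],
    [0,0,0.002,0,0,0,1],
    [0,0,0.002,0,0,0,1]
  ]
}}

```text
time: 9.02
tool_pos: [541.2, 176.1, 133.5]
tcp_rot: [180.0, -0.1, -174.7]
ft_force: [0.7, 0.8, -0.9]
finger_gap: 32.7
```

Emit:
{"fn": "jog_arm", "kwargs": {
  "targets": [
    [0,0,0.001,0,0,0,1],
    [0,0,0.002,0,0,0,1],
    [0,0,0.002,0,0,0,1],
    [0,0,0.002,0,0,0,1]
  ]
}}

```text
time: 9.35
tool_pos: [541.5, 176.1, 131.8]
tcp_rot: [180.0, -0.0, -174.7]
ft_force: [0.7, -0.5, -0.4]
finger_gap: 32.8
```

Emit:
{"fn": "jog_arm", "kwargs": {
  "targets": [
    [0,0,0.0005,0,0,0,1],
    [0,0,0.0015,0,0,0,1],
    [0,0,0.0015,0,0,0,1],
    [0,0,0.0015,0,0,0,1]
  ]
}}

```text
time: 9.68
tool_pos: [541.5, 176.1, 130.2]
tcp_rot: [180.0, -0.0, -174.7]
ft_force: [-0.2, -0.4, 0.8]
finger_gap: 32.8
```

```bash
python3 -c "
from h import *
for n in ['wrist','side']: snap(n,n+'10')
crop('side10',110,160,220,220,3,'s10')
go(541.3,175.8,131,185.2)
"
```

```text
t 9.78 pos [541.44 176.11 130.22] rot [ 1.7999e+02 -4.0000e-02 -1.7475e+02] gap 32.4 F [ 0.33 -0.37  0.96] M [-0.002 -0.051 -0.016]
delta [0.0002, -0.0003, -0.0008] [0.0003, -0.0007, 0.001]
```

View pics/s10.png

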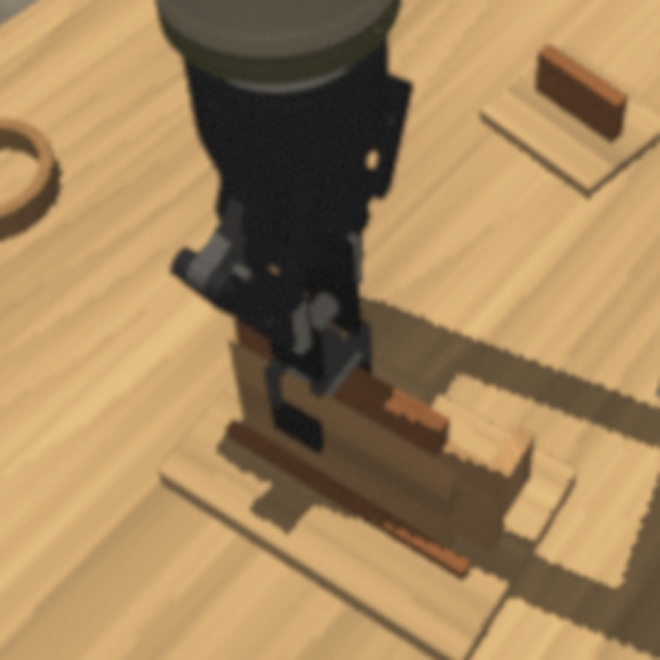

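The tongue is in contact, with about 2.4 N net and roughly 2 mm compression. I press 1 mm more and feel along the rail toward the notch (tool +x).

Emit:
{"fn": "jog_arm", "kwargs": {
  "targets": [
    [0,0,0.001,0,0,0,1],
    [0.001,0,0.001,0,0,0,1],
    [0.002,0,0.001,0,0,0,1],
    [0.003,0,0.001,0,0,0,1],
    [0.003,0,0.001,0,0,0,1]
  ]
}}

```text
time: 10.2
tool_pos: [538.5, 175.8, 129.3]
tcp_rot: [180.0, -0.0, -174.7]
ft_force: [1.7, 0.2, 0.8]
finger_gap: 32.5
```

Emit:
{"fn": "jog_arm", "kwargs": {
  "targets": [
    [0.0005,0,0,0,0,0,1],
    [0.001,0,0,0,0,0,1],
    [0.001,0,0,0,0,0,1]
  ]
}}

```text
time: 10.45
tool_pos: [537.4, 175.7, 129.1]
tcp_rot: [180.0, -0.0, -174.7]
ft_force: [2.3, -0.1, 0.7]
finger_gap: 32.6
```

Emit:
{"fn": "jog_arm", "kwargs": {
  "targets": [
    [0.0005,0,0,0,0,0,1],
    [0.001,0,0,0,0,0,1],
    [0.001,0,0,0,0,0,1]
  ]
}}

```text
time: 10.7
tool_pos: [535.8, 175.6, 128.7]
tcp_rot: [180.0, -0.1, -174.7]
ft_force: [-0.6, 0.2, -1.5]
finger_gap: 32.4
```

It snapped in: Fz fell from +0.7 to -1.5 and the drag vanished at x=535.8, where the vision had placed the notch. I move about 1.5 mm more to centre the tongue, then lower the sole.

Emit:
{"fn": "jog_arm", "kwargs": {
  "targets": [
    [0.0007,0,0,0,0,0,1],
    [0.0013,0,0.001,0,0,0,1],
    [0.0013,0,0.002,0,0,0,1],
    [0.0013,0,0.003,0,0,0,1],
    [0.0013,0,0.003,0,0,0,1]
  ]
}}

```text
time: 11.12
tool_pos: [534.6, 175.5, 125.5]
tcp_rot: [180.0, -0.1, -174.7]
ft_force: [-0.9, 0.4, -2.2]
finger_gap: 32.7
```

Emit:
{"fn": "jog_arm", "kwargs": {
  "targets": [
    [0,0,0.0005,0,0,0,1],
    [0,0,0.001,0,0,0,1],
    [0,0,0.001,0,0,0,1]
  ]
}}

```text
time: 11.37
tool_pos: [535.0, 175.5, 125.0]
tcp_rot: [180.0, -0.1, -174.7]
ft_force: [0.0, 0.5, -1.4]
finger_gap: 32.7
```

Emit:
{"fn": "jog_arm", "kwargs": {
  "targets": [
    [0,0,0.0005,0,0,0,1],
    [0,0,0.001,0,0,0,1],
    [0,0,0.001,0,0,0,1]
  ]
}}

```text
time: 11.62
tool_pos: [535.0, 175.5, 124.0]
tcp_rot: [180.0, -0.1, -174.7]
ft_force: [0.7, -0.5, -1.0]
finger_gap: 32.7
```

Emit:
{"fn": "jog_arm", "kwargs": {
  "targets": [
    [0,0,0.0005,0,0,0,1],
    [0,0,0.0005,0,0,0,1],
    [0,0,0.0005,0,0,0,1]
  ]
}}

```text
time: 11.87
tool_pos: [535.1, 175.5, 123.7]
tcp_rot: [180.0, -0.0, -174.7]
ft_force: [-0.5, -0.5, -1.4]
finger_gap: 33.1
```

Emit:
{"fn": "jog_arm", "kwargs": {
  "targets": [
    [0,0,0.0005,0,0,0,1],
    [0,0,0.0005,0,0,0,1],
    [0,0,0.0005,0,0,0,1]
  ]
}}

```text
time: 12.12
tool_pos: [535.2, 175.6, 123.5]
tcp_rot: [180.0, -0.0, -174.7]
ft_force: [-1.6, 0.1, 3.5]
finger_gap: 32.5
```

Emit:
{"fn": "jog_arm", "kwargs": {
  "targets": [
    [0,0,0.0005,0,0,0,1],
    [0,0,0.0005,0,0,0,1],
    [0,0,0.0005,0,0,0,1]
  ]
}}

```text
time: 12.37
tool_pos: [535.4, 175.6, 123.5]
tcp_rot: [180.0, -0.0, -174.7]
ft_force: [-2.4, -0.3, 7.5]
finger_gap: 32.6
```

The sole is down on the rail at TCP 123.5, as predicted, with 9 N net. I'll release slowly, lowering slightly to offset the pads' upward swing.

Emit:
{"fn": "jog_arm", "kwargs": {
  "targets": [
    [0,0,0,0,0,0,0.62],
    [0,0,0,0,0,0,0.58],
    [0,0,0.0003,0,0,0,0.55],
    [0,0,0.0003,0,0,0,0.55]
  ]
}}

```text
time: 12.7
tool_pos: [535.3, 175.6, 122.6]
tcp_rot: [180.0, -0.0, -174.7]
ft_force: [-0.1, 0.5, 4.0]
finger_gap: 38.5
```

```bash
python3 -c "
from h import *
go(535,175.8,123.5,185.2)
"
```

```text
t 12.7 pos [535.34 175.62 122.62] rot [ 1.7998e+02 -1.0000e-02 -1.7475e+02] gap 38.5 F [-0.09  0.49  4.04] M [ 0.015  0.029 -0.038]
delta [0.0003, 0.0002, -0.0009] [0.0004, -0.0003, 0.0009]
```

Emit:
{"fn": "jog_arm", "kwargs": {
  "targets": [
    [0,0,0.0006,0,0,0,0.52],
    [0,0,0.0012,0,0,0,0.49],
    [0,0,0.0016,0,0,0,0.46],
    [0,0,0.0016,0,0,0,0.46]
  ]
}}

```text
time: 13.03
tool_pos: [535.5, 175.8, 121.4]
tcp_rot: [180.0, 0.0, -174.7]
ft_force: [-1.5, 0.9, 6.7]
finger_gap: 46.3
```

Emit:
{"fn": "jog_arm", "kwargs": {
  "targets": [
    [0,0,0.0004,0,0,0,0.43],
    [0,0,0.0008,0,0,0,0.41],
    [0,0,0.0008,0,0,0,0.39],
    [0,0,0.0008,0,0,0,0.39]
  ]
}}

```text
time: 13.37
tool_pos: [534.6, 175.4, 119.2]
tcp_rot: [180.0, -0.1, -174.7]
ft_force: [-0.2, -0.4, 0.2]
finger_gap: 51.9
```

```bash
python3 -c "
from h import *
go(535,175.8,123.5,185.2)
"
```

```text
t 13.37 pos [534.62 175.39 119.23] rot [ 1.8000e+02 -1.1000e-01 -1.7475e+02] gap 51.9 F [-0.19 -0.36  0.24] M [-0.003  0.011  0.002]
delta [-0.0004, 0.0004, -0.0043] [0.0001, -0.002, 0.0009]
```

Gap 51.9 and about zero force, so the handles are free. I open fully and then inspect.

Emit:
{"fn": "jog_arm", "kwargs": {
  "targets": [
    [0,0,0,0,0,0,0.3],
    [0,0,0,0,0,0,0.1],
    [0,0,0,0,0,0,0],
    [0,0,0,0,0,0,0],
    [0,0,0,0,0,0,0]
  ]
}}

```text
time: 13.78
tool_pos: [535.0, 175.5, 119.7]
tcp_rot: [180.0, -0.1, -174.7]
ft_force: [-0.1, 0.4, -0.7]
finger_gap: 85.2
```

```bash
python3 -c "
from h import *
for n in ['wrist','side']: snap(n,n+'11')
crop('side11',110,160,220,220,3,'s11')
go(535,175.8,123.5,185.2)
"
```

```text
t 13.88 pos [535.04 175.47 119.85] rot [ 1.7999e+02 -6.0000e-02 -1.7475e+02] gap 85.4 F [ 0.57 -0.55  0.32] M [ 0.05  -0.038  0.006]
delta [0.0, 0.0003, -0.0036] [0.0002, -0.001, 0.0009]
```

View pics/s11.png

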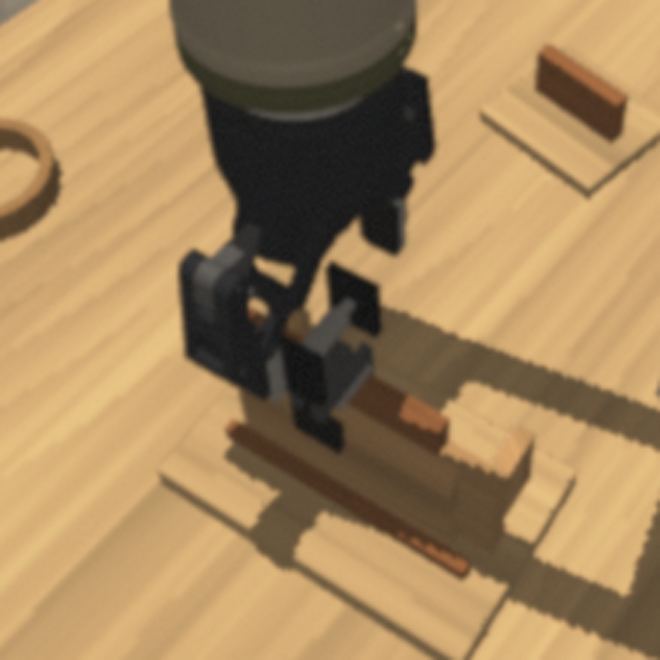

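View pics/wrist11.png

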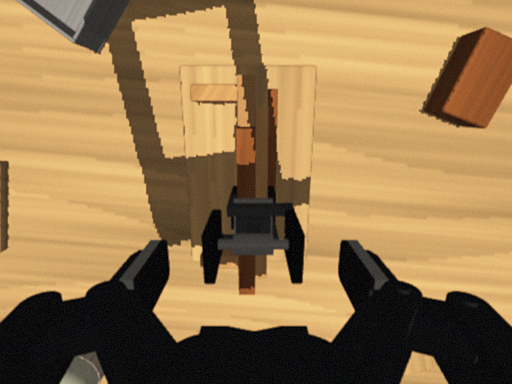

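The clamp grips the stack and stands upright. The handles at u 205 and 302 are clear of the fingers at 168 and 340. Retreating straight up and away.

Emit:
{"fn": "jog_arm", "kwargs": {
  "targets": [
    [0,0,-0.01,0,0,0,0],
    [0,0,-0.03,0,0,0,0],
    [0,0,-0.06,0,0,0,0],
    [0,0,-0.09,0,0,0,0],
    [0,0,-0.12,0,0,0,0]
  ]
}}

```text
time: 14.3
tool_pos: [534.9, 175.4, 241.9]
tcp_rot: [180.0, -0.1, -174.7]
ft_force: [0.8, 0.2, 0.1]
finger_gap: 85.5
```

Emit:
{"fn": "jog_arm", "kwargs": {
  "targets": [
    [0.02,0,-0.02,0,0,0,0],
    [0.05,0,-0.03,0,0,0,0],
    [0.08,0,-0.03,0,0,0,0],
    [0.11,0.02,-0.03,0,0,0,0],
    [0.12,0.05,-0.03,0,0,0,0]
  ]
}}

```text
time: 14.72
tool_pos: [408.9, 212.9, 271.5]
tcp_rot: [180.0, 0.0, -174.9]
ft_force: [-0.2, 0.3, 0.8]
finger_gap: 85.1
```

Emit:
{"fn": "jog_arm", "kwargs": {
  "targets": [
    [0,0.04,0,0,0,0,0],
    [0,0.08,0,0,0,0,0],
    [0,0.12,0,0,0,0,0],
    [0,0.14,0,0,0,0,0],
    [0,0.14,0,0,0,0,0]
  ]
}}

```text
time: 15.13
tool_pos: [397.0, 357.4, 270.6]
tcp_rot: [179.9, -0.1, -174.5]
ft_force: [0.4, -0.2, -0.7]
finger_gap: 85.2
```

```bash
python3 -c "
from h import *
for n in ['top','side']: snap(n,n+'12')
crop('side12',140,210,190,170,4,'s12')
crop('top12',130,180,120,140,4,'t12')
go(535,175.8,123.5,185.2)
S=ld('side12');T=ld('top12')
c=np.radians(5.2);R=np.array([[np.cos(c),-np.sin(c)],[np.sin(c),np.cos(c)]])
for x,y,z in [(14,25.5,94),(-14,25.5,94),(14,-25.5,94),(-14,-25.5,94),(14,16.5,0),(-14,16.5,0)]:
  p=np.r_[R@[x+12.5,y+4.5]+[523.5,169.0],z+64];a=proj(S,p)[0];b=proj(T,p)[0]
  print((x,y,z),((a-[140,210])*4).round(),((b-[130,180])*4).round())
"
```

```text
t 15.23 pos [397.95 354.16 270.48] rot [-1.7999e+02 -5.0000e-02 -1.7464e+02] gap 85.9 F [ 1.17 -0.32  0.31] M [-0.001 -0.078  0.017]
delta [-0.1199, -0.1904, 0.1469] [-0.0002, -0.0009, 0.0029]
(14, 25.5, 94) [238. 246.] [ 41. 234.]
(-14, 25.5, 94) [306. 284.] [ 43. 304.]
(14, -25.5, 94) [326. 142.] [166. 222.]
(-14, -25.5, 94) [392. 177.] [170. 292.]
(14, 16.5, 0) [276. 369.] [129. 243.]
(-14, 16.5, 0) [336. 405.] [132. 304.]
```

View pics/s12.png

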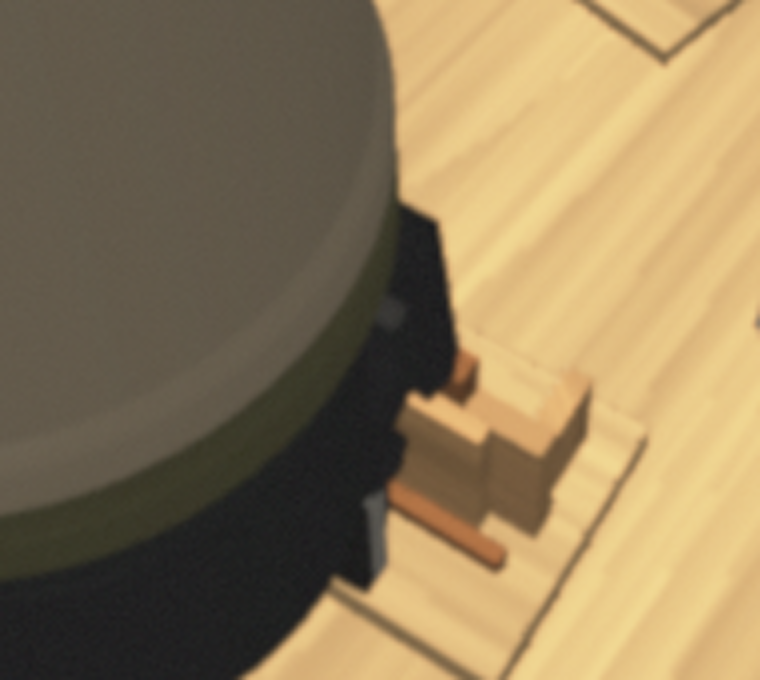

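View pics/t12.png

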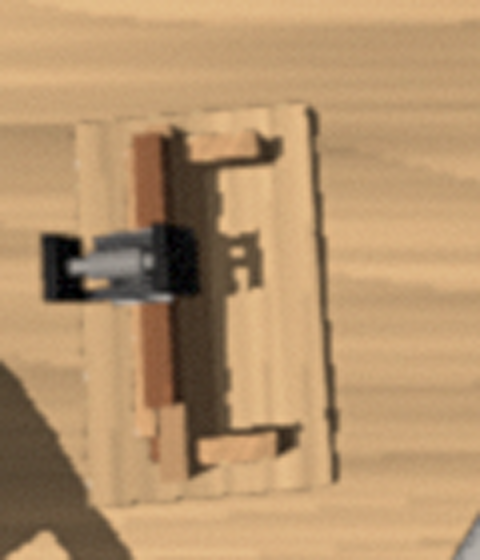

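View pics/top12.png

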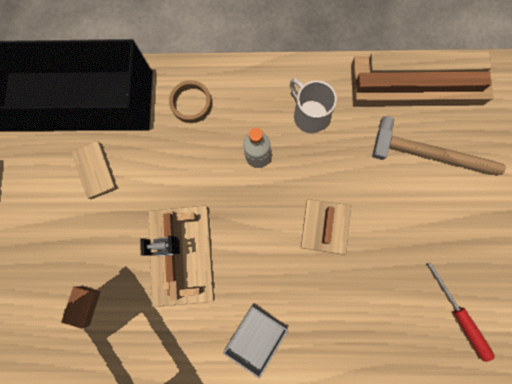

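The top view shows the clamp square on the rail at (160,246), matching the prediction, and the glue unmoved at (257,150). The arm blocks the side view, so I move it clear to check seating.

Emit:
{"fn": "jog_arm", "kwargs": {
  "targets": [
    [0.02,0.03,0,0,0,0,0],
    [0.04,0.065,0,0,0,0,0],
    [0.06,0.1,0,0,0,0,0],
    [0.08,0.135,0,0,0,0,0],
    [0.1,0.17,0,0,0,0,0]
  ]
}}

```text
time: 15.65
tool_pos: [283.1, 513.9, 271.1]
tcp_rot: [180.0, 0.0, -174.9]
ft_force: [-0.0, -0.6, 0.3]
finger_gap: 85.2
```

```bash
python3 -c "
from h import *
for n in ['side']: snap(n,n+'13')
crop('side13',140,210,190,170,4,'s13')
"
```

```text
(no output)
```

View pics/s13.png

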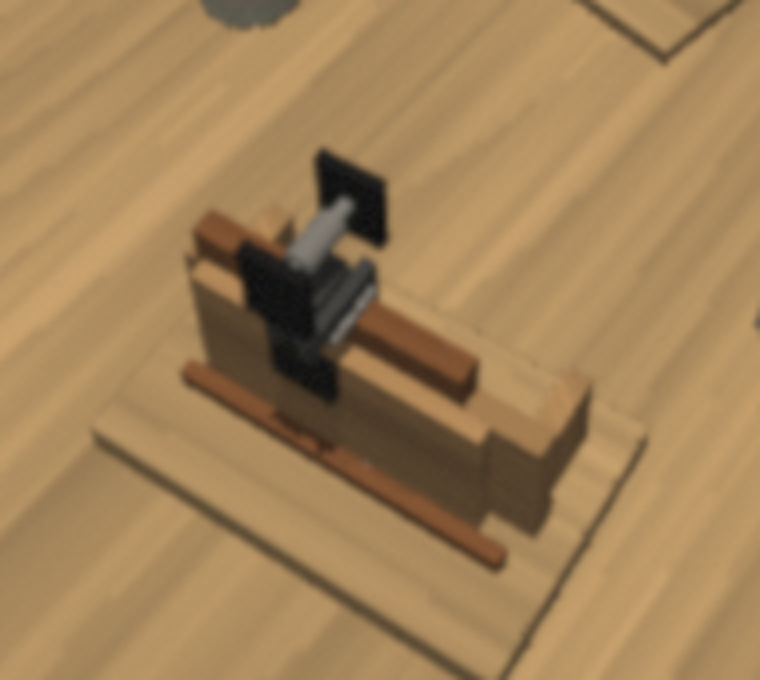

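The seated prediction agrees with the picture: handle corners at (242,243) and (385,183), jaw bottoms at (275,372) and (337,402), all within about 2 px of the original image. Handing in.

```bash
python3 -c "
from h import *
print(r.hand_in())"
```

```text
the job is handed in; nothing more can be done
None
```

The clamp is seated on the jig's rail, gripping batten and panel together, and it stays there by itself. I handed the job in at about 15.7 s with the arm clear. The hand-in gives no verdict, so what follows is my own checks.

- **Squeeze and carry:** I squeezed the clamp open to its hard stop, lifted it off the parking strip and lowered it astride panel and batten with the jaws open.
- **Finding the notch:** I slid the tongue along the rail with about 2–3 N. It snapped in at the spot vision had given, and the force dropped from +0.7 to -1.5 N, which is roughly the clamp's weight.
- **Seating and release:** The bridge sat down at the expected height with about 9 N net pressure, the highest reading on the jig. I then released it slowly.
- **Last pictures:** The clamp stands square and upright, and its corners are within about 2 pixels of where a fully seated clamp should appear. The glue bottle is unmoved in the top view.
- **Disagreements:** Measurements of the clamp's starting position differed by up to 3 mm between cameras. I corrected this from the wrist view before squeezing. No check failed.

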